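Click the portion stop into the green notch

ROBOT

A 7-joint arm with a two-finger parallel gripper is mounted at the origin on a cart in front of the work surface, level with it; the furniture and walls round the work are solid. World frame = base frame: x ahead of the robot, y to its left, z up, the work surface at z = 0. Lengths are in mm, angles in rad, forces in N, time in s.
With the tool pointing down it reaches from about 425 to 1025 mm from the base axis. Payload 3.6 kg.
Tool frame: the origin (TCP) lies midway between the tips of the shut fingers; the grasp point (between the pads) lies 19 mm behind it; z points along the fingers, y is the line along which they close (so a half turn about z gives the same grasp; the last joint's range is limited). The gripper opens to 85 mm and grips with 20 to 120 N. Pads are 22 mm wide; open, the fingers measure 114 mm over their backs; the gripper's body (76 mm by 85 mm) begins 54 mm behind the grasp point. The pads swing forward as they close: fully open they stand 13 mm farther back than shut.
Start: joints at [-1.212, 0.591, 0.048, 1.609, -0.033, 0.943, -0.034], TCP at [317.173, 651.944, 231.302] pointing down, gripper open.
Joint ranges: [-2.69, 2.69], [-0.47, 2.24], [-1.27, 1.36], [0.19, 2.51], [-1.53, 4.68], [0.08, 2.07], [-3.09, 3.09]. Speed limits (rad/s): [2.57, 2.57, 3.14, 3.14, 3.14, 3.14, 3.14].

INTERFACE

Orientations are given as a unit quaternion [w, x, y, z].
In Python, from workcell import env gives the robot as it stands.
- The arm moves only by the tool carry_out, never from a script. Its argument "motion" is text: rows parted by semicolons, each of 7 numbers parted by spaces: the shift along the tool's x, y, z as a fraction of full scale, then the turn, a rotation vector about the tool's x, y, z as a fraction of full scale, then the gripper's target within -1 to 1 (fully open at 1, half-way at 0, shut at -1). A call has 1 to 5 rows; each row is the pose to reach, as a shift and turn from the pose commanded when the call began, along the tool's axes at that moment, turning the shorter way round; what a row does not reach only later rows make up. Full scale, the value 1, is 0.15 m for a shift and 180 degrees for a turn. A row lasts 1/8 s, in which the tool goes at most 62.5 mm and 10.7 degrees, less where a joint would pass 70% of its speed; a pose out of reach is approached as far as the arm can. A call with a number of a shift or a turn outside -1 to 1 is refused whole. A call with a gripper value outside its range is refused whole. The fingers move at their own pace and stop on an object; "force" is the grip in N (left out, the last holds). Time passes only in rows, so rows that repeat a pose let the fingers close. It gives the time, the measured TCP pose, the force, the opening and the grip force at its end, in the units of the state.
- env.get_obs(): the state, without advancing time (a new reading comes with each control period).
- env.get_image(name): name is "side" or "top"; returns a dict with "img" (400x640x3 uint8, blue, green, red), "mtx" (3x3 intrinsics, pixels), "dist" ([k1, k2, p1, p2, k3] as OpenCV has them; the pictures are not rectified), "extrinsics" (4x4, takes a point from camera to world coordinates). Camera axes: x right, y up, looking along -z (the intrinsics and any distortion apply to the point x, -y, -z); pixel columns grow to the right and rows downward; lengths in mm; the calibration is good to about 2 mm. A picture is of the moment at which its call begins. There is no depth.
- env.finish_job(): hands the job in; it is judged then, once.
The state is a dict: "clock": time; "q": joint angles; "qvel": joint speeds; "joint_torque": joint torques, N m; "position": TCP position; "orientation": TCP orientation; "ft_force": force on the tool from outside, world axes, zero at the start; "torque": the same for the moment, N m; "width": finger opening in mm; "grip_force": force on a finger pad.
Only numpy, scipy, OpenCV 4.12 (cv2) and the standard library are available. Lean on these libraries where they do the work, as an engineer would, in place of code of your own. Each camera call takes 0.05 s, during which the arm holds its last target. There are 200 camera calls.

TASK

Set the portioning board for cutting: push the black sliding stop along its rail with the fingertips until it clicks into the notch marked by the green tab, then back away and leave it seated there. Only push it from the side: do not pinch the stop between the fingers, and leave the garlic, matchbox and the other things around it alone.

Things in the scene. Friction and masses are not known exactly. Their poses are not given: they have to be found in the camera images.
- board: Fixed wooden board, 200 x 300 x 22 mm; origin at the centre of its underside; x across it (away from the robot), y along it (to the left), z up. On it an aluminium rail, 20 mm wide, 12 mm high, 276 mm long, runs along y, centred at x = +74 mm. The rail has three notches, at y = -50, 0 and +50 mm, each formed by a pair of small cross ridges 12 mm apart.
- stop (a joint): Position of the black stop along the rail, m: 0 at the right end (board y = -105 mm) to 0.205 at the left; starts at 0 to 0.03, right of all notches. It slides at about 1 N and stays put. 12 mm before a notch centre a spring ball meets a ridge: up to 10 to 14 N to its crest at 6 mm; then the force drops and the stop snaps to the centre. Leaving a notch takes as much. Left within 4 mm it settles.
- stop_line (a point): White index line on the back (rail side) of the stop, 42 mm above the worktop, in the middle plane of its 12 mm thick fence. When the stop sits in a notch, the line is level along the rail with that notch's tab (same y in the board's frame).
- right_face: Right face of the stop's fence, a 12 mm thick upright black plate across the board; origin at the face's centre, 48 mm above the worktop, axes as the board's. The face looks to board -y, is 90 mm long (along x) and 48 mm high (24 to 72 mm above the worktop), 6 mm right of the index line. Push here to move the stop left. At its far end is the carriage, 30 mm long along the rail.
- left_face: Left-hand face of the same fence (looks to the board's +y), same size; origin at the centre of the face, 48 mm above the worktop and 12 mm from the right face. Push here to move the stop to the right.
- green_tab: Green plastic tab, 16 x 16 x 12 mm, fixed on the board behind the rail beside the wanted notch; origin at its underside, level with the notch centre along the rail, axes as the board's. Which of the three notches it marks differs from run to run.
- yellow_tab: Yellow tab of the same shape, at another notch (not wanted).
- blue_tab: Blue tab of the same shape, at another notch (not wanted).
- garlic: Loose garlic bulb, 48 x 50 x 51 mm, standing on the board's near left part, clear of the fence's path; origin at its underside. To be left alone.
- matchbox: Loose red matchbox, 36 x 56 x 15 mm, on the worktop to the right of the board; origin at its underside. To be left alone.
- salt_shaker: Loose salt shaker, 44 x 44 x 90 mm, at the back of the worktop; origin at its underside. To be left alone.
- vanilla_bottle: Loose small brown bottle with a dropper cap, 33 x 34 x 102 mm, at the back; origin at its underside. To be left alone.

How it is judged (in metres and radians):
At the end, for the whole second after the job is handed in: The stop rests in the green tab's notch: its index line is within 3 mm of the green tab's middle along the rail, and it is still (y of stop_line in the frame of green_tab between -0.003 and 0.003 m and velocity of joint stop between -0.01 and 0.01 m/s); the robot touches nothing.
It fails at once if the stop is pinched: its right and left sides are pressed by the fingers at once (contact force between the fingers and right_face above 1.5 N and contact force between the fingers and left_face above 1.5 N).
It fails at once if the garlic, matchbox, salt shaker or brown bottle is lifted or moved by more than 2 cm (distance of any of garlic, matchbox, salt_shaker, vanilla_bottle from where it was at the start of the episode above 0.02 m).
It also fails if it takes over 45 s, if anything falls off the work surface, if the arm or the gripper's body presses on something with over 40 N, if the wrist force passes 120 N, or if a joint passes its speed limit or range.

## Working session

There is one attempt and no reset: what is moved stays moved. The work goes in short steps, Python scripts to look and compute and a tool call to move; the robot and the scene stay as the last step left them, time stands still between calls to the robot, and variables do not carry over. Pictures are saved under pics/ and viewed, at most 10 in all, crops included, and the job is handed in when it is done.

Besides the shell and the picture viewer there is one more tool, called as a command line: name --argument value ..., lists and objects as JSON in quotes. carry_out: Moves the arm, as the interface text tells. Shift numbers are shares of 0.15 m and turn numbers shares of 180 degrees, none past 1 either way. Its arguments: {"type":"object","properties":{"motion":{"type":"string"},"force":{"type":"number"}},"required":["motion"]}

```bash
mkdir -p pics; cat > h.py <<'E'
import numpy as np, cv2
from workcell import env
def ray(c,uv):
    p=cv2.undistortPoints(np.array([[uv]],float),np.array(c["mtx"],float),np.array(c["dist"],float))[0,0]
    E=np.array(c["extrinsics"]); d=E[:3,:3]@np.array([p[0],-p[1],-1.]); return E[:3,3],d
def onz(c,uv,z):
    o,d=ray(c,uv); return o+d*(z-o[2])/d[2]
def blobs(c,lo,hi,amin=15):
    m=cv2.inRange(cv2.cvtColor(c["img"],cv2.COLOR_BGR2HSV),lo,hi)
    n,l,s,ce=cv2.connectedComponentsWithStats(m)
    return [(s[i,4],s[i,:4].tolist(),ce[i].round(1)) for i in range(1,n) if s[i,4]>=amin]
E
python3 - <<'E'
from h import *
for n in("top","side"):
    c=env.get_image(n); cv2.imwrite(f"pics/{n}0.png",c["img"])
    print(n,np.array(c["extrinsics"]).round(2).tolist(),c["dist"])
    for k,lo,hi in(("g",(45,90,50),(85,255,255)),("y",(22,120,90),(35,255,255)),("b",(95,120,60),(125,255,255))):
        print(k,[(b,onz(c,b[2],34).round(1)) for b in blobs(c,lo,hi)])
print(env.get_obs())
E
```

```text
top [[0.04, 0.98, -0.21, 431.35], [-1.0, 0.04, -0.01, -110.75], [0.0, 0.21, 0.98, 960.95], [0.0, 0.0, 0.0, 1.0]] [-0.01296818  0.          0.          0.          0.        ]
g [((np.int32(31), [258, 188, 7, 6], array([261.1, 190.5])), array([630.9,  17.2,  34. ]))]
y [((np.int32(37), [279, 191, 7, 7], array([282.3, 193.9])), array([624.7, -32. ,  34. ]))]
b [((np.int32(25), [301, 196, 6, 5], array([303.4, 198. ])), array([616.9, -80.8,  34. ])), ((np.int32(247), [87, 263, 30, 36], array([102.9, 280.6])), array([415.2, 353.2,  34. ]))]
side [[-0.99, 0.08, -0.06, 545.37], [-0.1, -0.67, 0.74, 644.99], [0.02, 0.74, 0.67, 729.52], [0.0, 0.0, 0.0, 1.0]] [-0.00910703  0.          0.          0.          0.        ]
g [((np.int32(25), [202, 212, 6, 7], array([204.6, 215.3])), array([901.9, -16.9,  34. ])), ((np.int32(29), [212, 233, 6, 9], array([214.6, 236.8])), array([853.2,  52.5,  34. ])), ((np.int32(31), [304, 233, 6, 8], array([306.1, 236.7])), array([630.3,  24.7,  34. ]))]
y [((np.int32(28), [309, 220, 6, 6], array([311.2, 222.9])), array([623.5, -23.9,  34. ]))]
b [((np.int32(23), 
[... 203 characters left out ...]
 0.59203381,  0.04829631,  1.60972408, -0.03330106,
        0.94267366, -0.03368813]), 'qvel': array([ 4.36985932e-06, -2.09638059e-03, -6.83109827e-04, -1.58872320e-03,
       -7.02561597e-05, -7.80981519e-04, -1.19711624e-03]), 'joint_torque': array([ 5.04573196e-03, -5.50001156e+01,  1.55359849e+00, -1.98824948e+01,
        9.79430974e-03,  3.86525790e-03, -3.82657959e-06]), 'position': array([316.81137522, 651.27693398, 230.23912841]), 'orientation': array([-1.74499865e-04,  2.24406668e-01,  9.74495055e-01, -1.00206684e-03]), 'ft_force': array([ 0.11492029,  0.30457531, -0.17818508]), 'torque': array([-0.01666503,  0.02209229,  0.01357242]), 'grip_force': 0.0, 'width': 85.54270444400902}
```

View pics/top0.png

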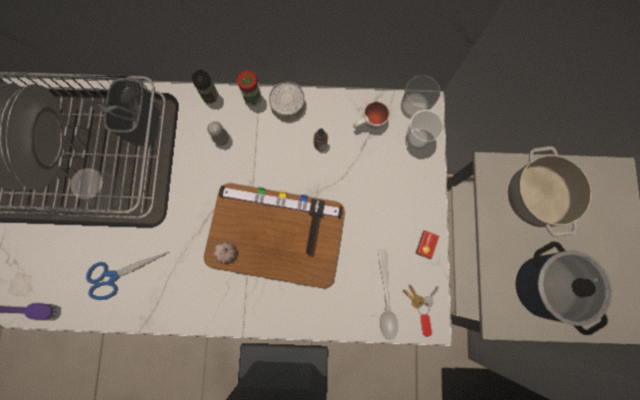

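View pics/side0.png

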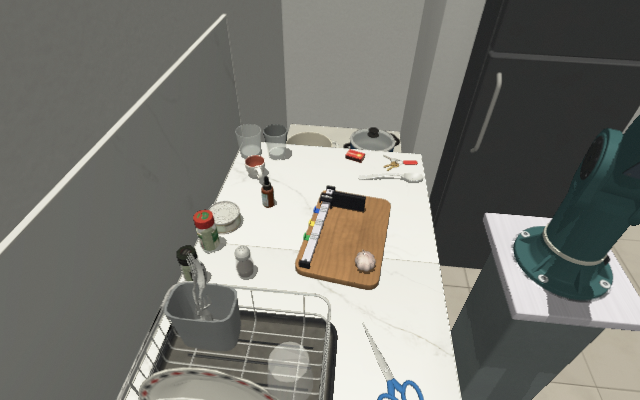

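The tabs run green (261,190), yellow (282,194) and blue (303,198) in the top view. Green is therefore the leftmost notch (+50), and the stop, near (313,230), has to pass the blue and yellow notches first. Next I'll measure the fence.

```bash
cat > m.py <<'E'
from h import *
by=np.array([.141,.990]); bx=np.array([.990,-.141])
g=np.array([630.9,17.2])
def fence(name):
    c=env.get_image(name); cv2.imwrite(f"pics/{name}_{name}.png",c["img"])
    m=cv2.inRange(c["img"],(0,0,0),(45,45,45))
    r=np.zeros_like(m); r[195:262,225:345]=1
    n,l,s,ce=cv2.connectedComponentsWithStats(m*r)
    i=1+s[1:,4].argmax(); ys,xs=np.where(l==i)
    P=np.array([onz(c,(x,y),72)[:2] for x,y in zip(xs,ys)])-g
    return s[i].tolist(),P@bx,P@by
if __name__=="__main__":
    s,u,v=fence("top"); print(s)
    for a in range(int(u.min())//10*10,int(u.max()),10):
        k=(u>=a)&(u<a+10)
        if k.any(): print(a,v[k].min().round(1),v[k].max().round(1))
    c=env.get_image("top"); cv2.imwrite("pics/z.png",cv2.resize(c["img"][175:295,195:355],None,fx=5,fy=5,interpolation=cv2.INTER_CUBIC))
E
python3 m.py
```

```text
[312, 214, 1, 1, 1]
-40 -126.2 -126.2
```

View pics/z.png

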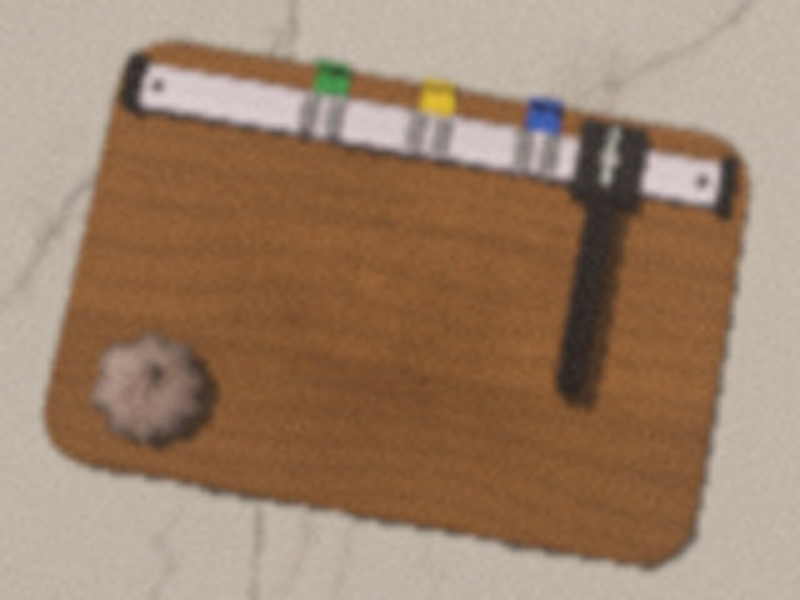

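The zoomed top view shows the fence running from about full-image (315.5,218) to (310.5,255). The carriage's white mark is at about (317,206), and the stop sits just right of the blue notch.

```bash
python3 - <<'E'
from m import *
c=env.get_image("top")
for uv,z in(((315.6,220),72),((310.8,254),72),((317,206.5),45)):
    p=onz(c,uv,z)[:2]; print(p.round(1),((p-g)@bx).round(1),((p-g)@by).round(1))
m=cv2.inRange(c["img"],(0,0,0),(75,75,75)); print([(y,np.where(m[y,285:340])[0]+285) for y in(222,232,242,250)])
R=cv2.Rodrigues
from scipy.spatial.transform import Rotation as Ro
o=env.get_obs(); q=o["orientation"]; T=Ro.from_quat([q[1],q[2],q[3],q[0]])
def go(p): print(np.round(T.inv().apply(np.array(p)-o["position"])/150,3))
go([560,-150,230])
E
```

```text
[ 561.5 -110.5] -50.7 -136.2
[ 488.  -102.9] -124.6 -139.0
[ 596.3 -112.6] -16.0 -133.3
[(222, array([312, 313, 314, 315, 316, 317])), (232, array([310, 311, 312, 313, 314, 315, 316])), (242, array([308, 309, 310, 311, 312, 313, 314])), (250, array([307, 308, 309, 310, 311, 312]))]
[-3.795 -4.097  0.009]
```

carry_out --motion "-0.85 -1 0 0 0 0 -1;-0.85 -1 0 0 0 0 -1;-0.85 -1 0 0 0 0 -1;-0.85 -1 0 0 0 0 -1"

```text
clock: 0.75
position: [368.4, 455.0, 231.2]
orientation: [0.001, 0.228, 0.974, -0.002]
ft_force: [0.5, 0.3, -0.4]
width: 12.3
grip_force: 0.0
```

carry_out --motion "-0.85 -1 0 0 0 0 -1;-0.85 -1 0 0 0 0 -1;-0.85 -1 0 0 0 0 -1;-0.85 -1 0 0 0 0 -1"

```text
clock: 1.25
position: [416.2, 266.1, 231.4]
orientation: [0.0, 0.228, 0.974, -0.001]
ft_force: [-0.4, 0.2, -0.2]
width: 0.3
grip_force: 0.0
```

carry_out --motion "-0.85 -1 0 0 0 0 -1;-0.85 -1 0 0 0 0 -1;-0.85 -1 0 0 0 0 -1;-0.85 -1 0 0 0 0 -1;-0.85 -1 0 0 0 0 -1"

```text
clock: 1.88
position: [465.0, 81.0, 231.4]
orientation: [0.0, 0.224, 0.974, 0.001]
ft_force: [-0.6, 0.3, 0.4]
width: 0.2
grip_force: 0.0
```

carry_out --motion "-0.85 -1 0 0 0 -0.05 -1;-0.85 -1 0 0 0 -0.099 -1;-0.85 -1 0 0 0 -0.099 -1;-0.85 -1 0 0 0 -0.099 -1;-0.85 -1 0 0 0 -0.099 -1"

```text
clock: 2.5
position: [514.0, -108.8, 231.1]
orientation: [-0.0, 0.07, 0.998, 0.001]
ft_force: [-0.3, 0.3, -0.2]
width: -0.0
grip_force: 0.0
```

carry_out --motion "-0.15 -0.26 0 0 0 0 -1;-0.15 -0.26 0.8 0 0 0 -1;-0.15 -0.26 0.8 0 0 0 -1;-0.15 -0.26 0.8 0 0 0 -1;-0.15 -0.26 0.8 0 0 0 -1"

```text
clock: 3.12
position: [531.4, -150.5, 112.7]
orientation: [0.001, 0.069, 0.998, 0.0]
ft_force: [0.1, 0.9, 0.4]
width: 0.2
grip_force: 0.0
```

```bash
python3 - <<'E'
from h import *
a=env.get_image("top")["img"][160:300,195:355]; b=env.get_image("side")["img"][120:300,270:430]
r=lambda i:cv2.resize(i,(400,400*i.shape[0]//160),interpolation=cv2.INTER_CUBIC)
A,B=r(a),r(b); A=cv2.copyMakeBorder(A,0,B.shape[0]-A.shape[0],0,0,cv2.BORDER_CONSTANT)
cv2.imwrite("pics/ap.png",np.hstack([A,B])); print(env.get_obs()["position"])
E
```

```text
[ 532.2056041  -151.76345161  113.86055964]
```

View pics/ap.png

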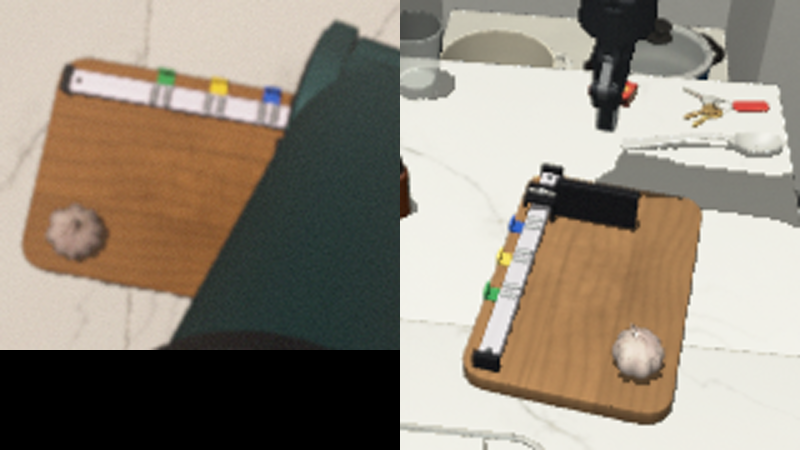

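The side crop (right half) shows the fence upright at (595,205) and the fingertips above and behind it at (606,125), clear of everything. The arm hides the stop in the top view, so I'll use the side view from here. Descending now.

carry_out --motion "0 0 0.2 0 0 0 -1;0 0 0.45 0 0 0 -1;0 0 0.45 0 0 0 -1"

```text
clock: 3.6
position: [529.8, -152.0, 44.0]
orientation: [-0.001, 0.071, 0.998, 0.0]
ft_force: [0.5, 0.2, 1.0]
width: -0.3
grip_force: 0.0
```

carry_out --motion "0 0.03 0 0 0 0 -1;0 0.06 0 0 0 0 -1;0 0.09 0 0 0 0 -1;0 0.12 0 0 0 0 -1"

```text
clock: 4.1
position: [533.1, -134.2, 44.4]
orientation: [0.001, 0.071, 0.998, -0.0]
ft_force: [-0.5, -1.2, 0.1]
width: 0.2
grip_force: 0.0
```

carry_out --motion "0 0.02 0 0 0 0 -1;0 0.04 0 0 0 0 -1;0 0.06 0 0 0 0 -1;0 0.08 0 0 0 0 -1"

```text
clock: 4.6
position: [534.3, -122.8, 43.7]
orientation: [-0.0, 0.071, 0.997, -0.0]
ft_force: [0.3, -0.9, 1.6]
width: 0.2
grip_force: 0.6
```

carry_out --motion "0 0.02 0 0 0 0 -1;0 0.04 0 0 0 0 -1;0 0.04 0 0 0 0 -1"

```text
clock: 4.97
position: [535.2, -116.4, 43.8]
orientation: [-0.0, 0.071, 0.998, 0.0]
ft_force: [-0.5, 0.6, -0.1]
width: 0.2
grip_force: 0.0
```

```bash
cat > s.py <<'E'
import sys
from h import *
c=env.get_image("side"); cv2.imwrite(f"pics/{sys.argv[1]}.png",cv2.resize(c["img"][180:280,285:395],None,fx=5,fy=5,interpolation=cv2.INTER_CUBIC))
o=env.get_obs(); d=o["position"][:2]-[630.9,17.2]; print(o["position"],o["ft_force"],"v",d@[.141,.99],o["clock"])
E
python3 s.py s1
```

```text
[ 535.23681456 -116.48070404   43.83419702] [-0.47937459  0.37847449  0.47690562] v -145.83240614794607 5.025
```

View pics/s1.png

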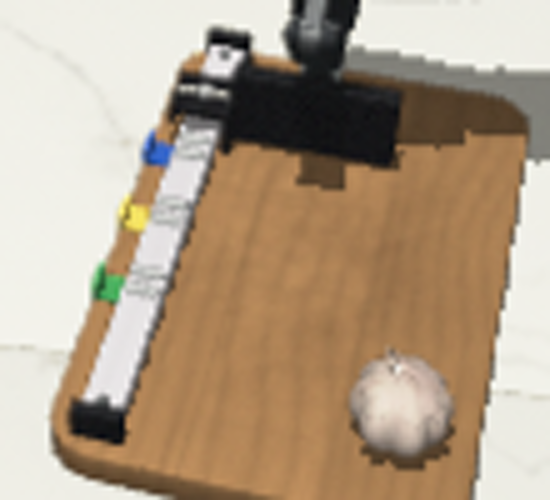

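The side crop shows the carriage line at about (203,93), still short of blue (157,150), with the fingertips at the fence's back. Next I'll push on until the first ridge shows in the force.

carry_out --motion "0 0.02 0 0 0 0 -1;0 0.04 0 0 0 0 -1;0 0.06 0 0 0 0 -1;0 0.06 0 0 0 0 -1"

```text
clock: 5.52
position: [536.6, -107.3, 43.8]
orientation: [0.0, 0.07, 0.998, 0.0]
ft_force: [0.4, -0.3, 0.4]
width: 0.2
grip_force: 0.0
```

carry_out --motion "0 0.02 0 0 0 0 -1;0 0.04 0 0 0 0 -1;0 0.04 0 0 0 0 -1"

```text
clock: 5.9
position: [537.4, -101.6, 43.8]
orientation: [0.0, 0.071, 0.998, 0.0]
ft_force: [-0.5, -0.7, -0.3]
width: 0.4
grip_force: 0.1
```

carry_out --motion "0 0.02 0 0 0 0 -1;0 0.04 0 0 0 0 -1;0 0.04 0 0 0 0 -1"

```text
clock: 6.28
position: [537.5, -100.5, 43.9]
orientation: [0.0, 0.073, 0.997, -0.002]
ft_force: [-0.4, -9.0, 0.5]
width: -0.3
grip_force: 4.4
```

carry_out --motion "0 0.01 0 0 0 0 -1;0 0.02 0 0 0 0 -1;0 0.02 0 0 0 0 -1"

```text
clock: 6.65
position: [537.5, -100.2, 44.0]
orientation: [0.0, 0.074, 0.997, -0.004]
ft_force: [-1.0, -12.7, -1.1]
width: 0.2
grip_force: 6.7
```

carry_out --motion "0 0.01 0 0 0 0 -1;0 0.02 0 0 0 0 -1;0 0.02 0 0 0 0 -1"

```text
clock: 7.02
position: [537.5, -100.0, 44.0]
orientation: [0.0, 0.075, 0.997, -0.005]
ft_force: [-2.6, -17.2, -0.7]
width: -0.2
grip_force: 9.0
```

```bash
python3 s.py s2
```

```text
[537.46466839 -99.99172702  43.97970206] [ -3.15844975 -17.7378561   -0.5699155 ] v -129.19419150788292 7.075
```

View pics/s2.png

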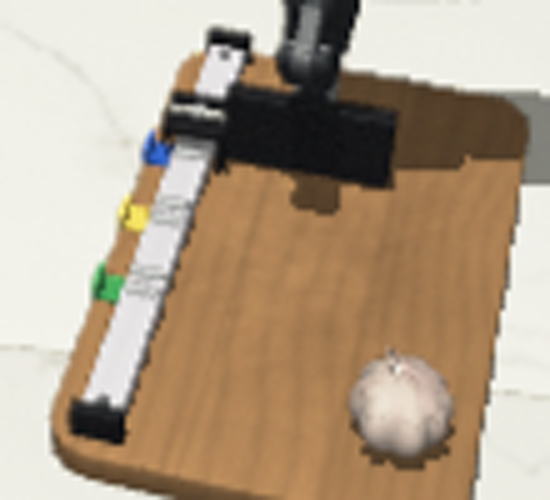

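The side crop shows the line now at about (197,113), just short of blue, with nothing else touched. I'll keep pushing over the first ridge and note the force it takes.

carry_out --motion "0 0.01 0 0 0 0 -1;0 0.02 0 0 0 0 -1;0 0.02 0 0 0 0 -1;0 0.02 0 0 0 0 -1"

```text
clock: 7.58
position: [539.1, -89.0, 43.8]
orientation: [0.0, 0.071, 0.997, -0.001]
ft_force: [-0.1, -5.4, 0.5]
width: -0.2
grip_force: 3.2
```

carry_out --motion "0 0.01 0 0 0 0 -1;0 0.02 0 0 0 0 -1;0 0.02 0 0 0 0 -1;0 0.02 0 0 0 0 -1"

```text
clock: 8.07
position: [539.2, -88.6, 43.9]
orientation: [0.0, 0.073, 0.997, -0.002]
ft_force: [-1.6, -11.5, -0.3]
width: -0.1
grip_force: 5.4
```

carry_out --motion "0 0.01 0 0 0 0 -1;0 0.02 0 0 0 0 -1;0 0.03 0 0 0 0 -1;0 0.03 0 0 0 0 -1"

```text
clock: 8.57
position: [539.2, -88.1, 43.9]
orientation: [0.0, 0.074, 0.997, -0.004]
ft_force: [-2.0, -16.9, -0.1]
width: 0.1
grip_force: 8.8
```

carry_out --motion "0 0.01 0 0 0 0 -1;0 0.02 0 0 0 0 -1;0 0.03 0 0 0 0 -1;0 0.03 0 0 0 0 -1"

```text
clock: 9.07
position: [541.4, -73.5, 43.8]
orientation: [0.0, 0.07, 0.998, 0.001]
ft_force: [-0.6, -0.8, -0.0]
width: -0.1
grip_force: 0.2
```

carry_out --motion "0 0.02 0 0 0 0 -1;0 0.04 0 0 0 0 -1;0 0.06 0 0 0 0 -1;0 0.06 0 0 0 0 -1"

```text
clock: 9.57
position: [542.5, -65.6, 43.8]
orientation: [0.0, 0.07, 0.998, 0.0]
ft_force: [-0.1, -0.2, -1.1]
width: 0.0
grip_force: 0.0
```

carry_out --motion "0 0.02 0 0 0 0 -1;0 0.04 0 0 0 0 -1;0 0.06 0 0 0 0 -1;0 0.08 0 0 0 0 -1;0 0.1 0 0 0 0 -1"

```text
clock: 10.2
position: [544.5, -51.6, 43.8]
orientation: [0.0, 0.071, 0.997, -0.0]
ft_force: [-1.1, -5.0, 0.3]
width: -0.1
grip_force: 2.8
```

carry_out --motion "0 0.02 0 0 0 0 -1;0 0.03 0 0 0 0 -1;0 0.04 0 0 0 0 -1;0 0.05 0 0 0 0 -1;0 0.05 0 0 0 0 -1"

```text
clock: 10.82
position: [544.5, -50.8, 43.9]
orientation: [-0.0, 0.074, 0.997, -0.003]
ft_force: [-1.9, -12.5, -0.1]
width: -0.0
grip_force: 6.5
```

carry_out --motion "0 0.01 0 0 0 0 -1;0 0.01 0 0 0 0 -1;0 0.02 0 0 0 0 -1;0 0.02 0 0 0 0 -1"

```text
clock: 11.32
position: [544.5, -50.4, 43.9]
orientation: [-0.0, 0.075, 0.997, -0.005]
ft_force: [-1.5, -17.5, 0.3]
width: 0.0
grip_force: 8.6
```

Same pattern as the blue notch. Continuing through yellow.

carry_out --motion "0 0.01 0 0 0 0 -1;0 0.02 0 0 0 0 -1;0 0.03 0 0 0 0 -1;0 0.03 0 0 0 0 -1"

```text
clock: 11.82
position: [546.2, -39.3, 43.9]
orientation: [-0.0, 0.072, 0.997, -0.001]
ft_force: [-1.9, -7.3, 0.8]
width: 0.1
grip_force: 3.9
```

carry_out --motion "0 0.02 0 0 0 0 -1;0 0.03 0 0 0 0 -1;0 0.04 0 0 0 0 -1;0 0.05 0 0 0 0 -1;0 0.05 0 0 0 0 -1"

```text
clock: 12.45
position: [546.7, -35.0, 43.9]
orientation: [-0.0, 0.074, 0.997, -0.003]
ft_force: [-0.2, -5.5, 1.1]
width: 0.4
grip_force: 3.3
```

carry_out --motion "0 0.01 0 0 0 0 -1;0 0.02 0 0 0 0 -1;0 0.03 0 0 0 0 -1;0 0.03 0 0 0 0 -1"

```text
clock: 12.95
position: [548.5, -23.4, 43.8]
orientation: [0.0, 0.07, 0.998, 0.001]
ft_force: [-0.8, 0.2, 0.5]
width: 0.3
grip_force: 0.0
```

carry_out --motion "0 0.03 0 0 0 0 -1;0 0.06 0 0 0 0 -1;0 0.09 0 0 0 0 -1;0 0.12 0 0 0 0 -1;0 0.14 0 0 0 0 -1"

```text
clock: 13.58
position: [551.3, -3.5, 43.8]
orientation: [0.0, 0.071, 0.998, 0.0]
ft_force: [-0.3, -0.6, 0.3]
width: 0.1
grip_force: 0.5
```

carry_out --motion "0 0.01 0 0 0 0 -1;0 0.02 0 0 0 0 -1;0 0.03 0 0 0 0 -1;0 0.04 0 0 0 0 -1;0 0.04 0 0 0 0 -1"

```text
clock: 14.2
position: [551.5, -1.7, 43.8]
orientation: [-0.0, 0.072, 0.997, -0.002]
ft_force: [-1.5, -7.4, 2.1]
width: 0.1
grip_force: 3.9
```

carry_out --motion "0 0.01 0 0 0 0 -1;0 0.02 0 0 0 0 -1;0 0.02 0 0 0 0 -1"

```text
clock: 14.58
position: [551.5, -1.3, 43.9]
orientation: [-0.0, 0.074, 0.997, -0.003]
ft_force: [-1.0, -12.0, 1.6]
width: -0.0
grip_force: 6.0
```

Single small steps from here.

carry_out --motion "0 0.01 0 0 0 0 -1;0 0.02 0 0 0 0 -1;0 0.02 0 0 0 0 -1"

```text
clock: 14.95
position: [551.5, -1.0, 43.9]
orientation: [-0.001, 0.075, 0.997, -0.004]
ft_force: [-2.3, -15.7, 2.9]
width: -0.1
grip_force: 8.3
```

carry_out --motion "0 0.007 0 0 0 0 -1;0 0.007 0 0 0 0 -1"

```text
clock: 15.2
position: [551.5, -1.0, 43.9]
orientation: [-0.001, 0.075, 0.997, -0.005]
ft_force: [-2.3, -17.3, 2.6]
width: 0.0
grip_force: 9.1
```

carry_out --motion "0 0.007 0 0 0 0 -1;0 0.007 0 0 0 0 -1"

```text
clock: 15.45
position: [551.5, -0.9, 43.9]
orientation: [-0.001, 0.075, 0.997, -0.005]
ft_force: [-1.6, -20.2, 2.7]
width: -0.3
grip_force: 9.9
```

carry_out --motion "0 0.007 0 0 0 0 -1;0 0.007 0 0 0 0 -1"

```text
clock: 15.7
position: [552.8, 7.7, 43.9]
orientation: [-0.0, 0.073, 0.997, -0.001]
ft_force: [-1.0, -1.1, 0.2]
width: 0.3
grip_force: 0.2
```

It snapped over the ridge. Backing off straight away.

carry_out --motion "0 -0.15 0 0 0 0 -1;0 -0.3 0 0 0 0 -1;0 -0.4 0 0 0 0 -1;0 -0.4 -0.8 0 0 0 -1;0 -0.4 -0.8 0 0 0 -1"

```text
clock: 16.32
position: [544.7, -47.8, 164.4]
orientation: [-0.001, 0.071, 0.998, 0.0]
ft_force: [0.7, 0.5, -0.2]
width: 0.0
grip_force: 0.0
```

carry_out --motion "0 -1 -0.3 0 0 0 -1;0 -1 -0.3 0 0 0 -1;0 -1 -0.3 0 0 0 -1;0 -1 -0.3 0 0 0 -1;0 -1 -0.3 0 0 0 -1"

```text
clock: 16.95
position: [523.9, -195.0, 208.4]
orientation: [-0.0, 0.07, 0.998, 0.001]
ft_force: [0.6, -0.2, -0.7]
width: -0.2
grip_force: 0.0
```

carry_out --motion "0 -1 0 0 0 0 -1;0 -1 0 0 0 0 -1;0 -1 0 0 0 0 -1;0 -1 0 0 0 0 -1;0 -1 0 0 0 0 -1"

```text
clock: 17.58
position: [503.6, -342.1, 208.0]
orientation: [-0.0, 0.069, 0.998, 0.001]
ft_force: [0.1, -0.1, 0.4]
width: 0.1
grip_force: 0.0
```

```bash
python3 - <<'E'
from h import *
a=env.get_image("top")["img"][170:230,215:295]; b=env.get_image("side")["img"][195:275,285:365]
r=lambda i:cv2.resize(i,(400,400*i.shape[0]//80),interpolation=cv2.INTER_CUBIC)
A,B=r(a),r(b); A=cv2.copyMakeBorder(A,0,B.shape[0]-A.shape[0],0,0,cv2.BORDER_CONSTANT)
cv2.imwrite("pics/fin.png",np.hstack([A,B])); o=env.get_obs();print(o["position"],o["ft_force"],np.abs(o["qvel"]).max())
E
```

```text
[ 503.63113794 -342.2140069   208.36786497] [-0.7178813   0.22858641  0.1007438 ] 0.009398677650000463
```

View pics/fin.png

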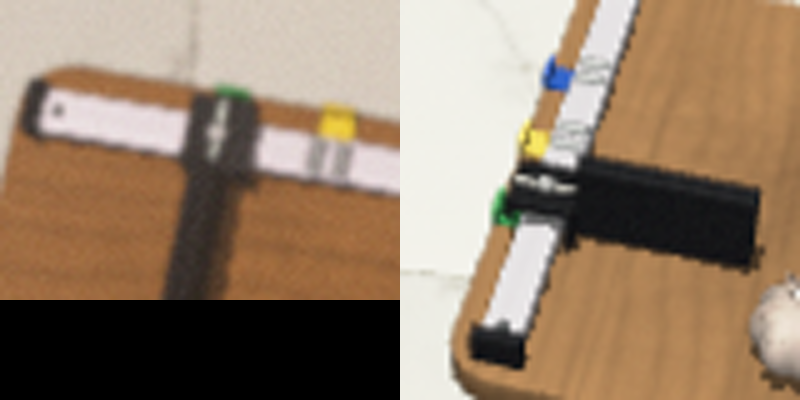

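The stop is at green: the carriage's white mark is at zoom (218,128) and the green tab at (232,92). Checking the offset along the rail.

```bash
python3 - <<'E'
from m import *
c=env.get_image("top"); I=c["img"].astype(int)
m=np.zeros((400,640),bool); m[188:204,254:264]=I[188:204,254:264].min(2)>95
ys,xs=np.where(m); print(list(zip(xs,ys)))
for uv in ((xs.mean(),ys.mean()),(258.6,195.6),(259.2,191),(258.2,200)):
  for z in(42,50):
    p=onz(c,uv,z)[:2]-g; print(uv,z,(p@bx).round(1),(p@by).round(1))
# ridges of yellow notch as check
y=onz(c,blobs(c,(22,120,90),(35,255,255))[0][2],34)[:2]-g; print("yellow v",y@by)
E
```

```text
[(np.int64(259), np.int64(190)), (np.int64(260), np.int64(190)), (np.int64(258), np.int64(191)), (np.int64(259), np.int64(191)), (np.int64(260), np.int64(191)), (np.int64(258), np.int64(192)), (np.int64(259), np.int64(192)), (np.int64(260), np.int64(192)), (np.int64(258), np.int64(193)), (np.int64(259), np.int64(193)), (np.int64(260), np.int64(193)), (np.int64(257), np.int64(194)), (np.int64(258), np.int64(194)), (np.int64(259), np.int64(194)), (np.int64(256), np.int64(195)), (np.int64(257), np.int64(195)), (np.int64(258), np.int64(195)), (np.int64(259), np.int64(195)), (np.int64(256), np.int64(196)), (np.int64(257), np.int64(196)), (np.int64(258), np.int64(196)), (np.int64(259), np.int64(196)), (np.int64(260), np.int64(196)), (np.int64(256), np.int64(197)), (np.int64(257), np.int64(197)), (np.int64(258), np.int64(197)), (np.int64(259), np.int64(197)), (np.int64(257), np.int64(198)), (np.int64(258), np.int64(198)), (np.int64(259), np.int64(198)), (np.int64(257), np.int64(199)), (np.int64(258), np.int64(199)), (np.int64(256), np.int64(200)), (np.int64(257), np.int64(200)), (np.int64(258), np.int64(200)), (np.int64(257), np.int64(201))]
(np.float64(258.0833333333333), np.float64(195.30555555555554)) 42 -13.7 3.1
(np.float64(258.0833333333333), np.float64(195.30555555555554)) 50 -15.2 1.7
(258.6, 195.6) 42 -14.2 1.8
(258.6, 195.6) 50 -15.6 0.4
(259.2, 191) 42 -3.4 2.6
(259.2, 191) 50 -5.0 1.3
(258.2, 200) 42 -24.3 0.6
(258.2, 200) 50 -25.7 -0.7
yellow v -49.19388425610823
```

```bash
python3 -c "
from workcell import env
print(env.finish_job())"
```

```text
the job is handed in; nothing more can be done
None
```

I pushed the stop from its right side through the blue and yellow notches until it snapped into the green tab's notch, backed the arm clear, and handed the job in at about 18 s. The final pictures put the index line 0.5 to 3 mm from the green tab's middle, against a 3 mm limit, and the hand-in gave no verdict.

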